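Load the tube rack and lock it through the guard window

TASK

Push the tube rack along its lane in the loader until it is fully home against the end stop. Then reach down through the window of the guard and press the lever with the round pad all the way down, so the rack is locked, and draw back clear. Only push and press, never lift the rack; do not touch the guard frame, do not press the other, plain narrow lever, and leave everything else where it stands.

Things in the scene. Friction and masses are not known exactly. Their poses are not given: they have to be found in the camera images.
- station: Rack loader, fixed: base plate 300 (x) x 370 (y) mm, top 6 mm above bench; housing 70 mm high at local x 150 to 200. Origin: plate centre at bench height; x runs along the lane from its open mouth to the end stop, y left, z up; yaw within 0.2 rad. Lane centre at local y -110: rails 20 mm high above bench, 50 mm apart inside, x -120 to 120; steel end stop's near face at x 120.
- rack: White tube rack with eight capped tubes fixed in it, loose in the lane: 110 long (its x, along the lane) x 46 wide x 50 mm high, caps to 78; 0.2 to 0.4 kg. Origin: centre of its underside, 6 mm above the bench. Solid end face towards the robot 55 mm behind the origin; home, the origin is at station x = 65 mm. Starts 75 to 115 mm short of home.
- guard: Guard, fixed left of the lane: white level plate on four posts, 130 (x) x 150 (y) mm, with one window 90 (x) x 110 (y) mm; plate 5 mm thick, its top 85 mm above the bench. Origin under the window's centre, 6 mm above the bench, axes as the station's. Both levers lie under the window; the dark hinge block under its far edge is part of it. The robot must not touch it.
- lock_pad (a point): Centre of the top of the round pad (28 mm across) at the free end of the lock lever; 64 mm above the bench with the lever up, about 46 mm fully down. It lies at guard x -10 mm and y +26 or -26 mm. The lever is a steel arm pointing to -x from a hinge under the guard's far edge, 65 mm from hinge to pad centre.
- lock_lever (a joint): Angle of the lock lever (with the round pad), rad: 0 up (level), 0.28 fully down on its stop; starts at 0 to 0.06. Stiff by friction: it needs about 4 N at the pad and stays where it is left.
- release_tip (a point): Top of the free end of the other, release lever: a plain steel blade 10 mm wide without a pad, as long as the lock lever, 26 mm to the other side of the window's centre. Not to be pressed. Which lever is left and which right varies.
- release_lever (a joint): Angle of the release lever, rad: 0 up, 0.28 down; starts at 0, moves with about 4 N.
- vial: Small amber jar, 26 mm across, 45 mm high, loose on the loader's plate between lane and guard; origin at the centre of its underside. To be left alone.
- reagent: White bottle 48 mm across, 100 mm high, loose on the bench to the left of the loader; origin under its centre. To be left alone.
- pen: Marker pen 130 mm long, 13 mm thick, lying loose on the bench just to the right of the loader; its length along its x, origin 15 mm from the middle of its length towards the white end. To be left alone.
- spare_rack: Spare white tube rack with two tubes, 110 x 50 x 50 mm (caps to 78 mm), loose on the bench at the left; origin under its centre. To be left alone.
- wipes: Cardboard box 70 x 120 x 45 mm, loose on the bench at the right; origin under its centre. To be left alone.
- beaker: Clear beaker, 60 mm across, 70 mm high, loose on the bench at the right; origin under its centre. To be left alone.
Not all that is in view belongs to the job. What is shaped like the rack but pink is not meant.

How it is judged (in metres and radians):
On the way, in this order (a step that is already met when the one before it is completed fails the run):
1. the rack is pushed fully home in its lane, the lever still up (x of rack in the frame of station above 0.06 m and y of rack in the frame of station between -0.116 and -0.104 m and z of rack in the frame of station below 0.01 m), for 0.2 s.
2. the round-padded lever is pressed fully down with the rack home (all of step 1 and value of joint lock_lever above 0.235 rad), for 0.2 s.
At the end, for the whole second after the job is handed in: The rack stands at rest and upright in the lane within 5 mm of the end stop, the round-padded lever is down to at least 0.235 rad of 0.28, and the other lever is still up (all of step 2 and linear speed of rack below 0.01 m/s and angle between rack's own z axis and vertical below 0.05 rad and value of joint release_lever below 0.06 rad); the robot touches nothing.
It fails at once if the robot touches the guard (contact force between any of the fingers, the arm and guard above 0.3 N).
It fails at once if the plain narrow lever is pressed (value of joint release_lever above 0.06 rad).
It fails at once if the rack is lifted or tipped (z of rack in the frame of station above 0.016 m or angle between rack's own z axis and vertical above 0.2 rad).
It fails at once if something that should be left alone is moved by more than 15 mm (distance of any of vial, reagent, pen, spare_rack, wipes, beaker from where it was at the start of the episode above 0.015 m).
It also fails if it takes over 45 s, if anything falls off the work surface, if the arm or the gripper's body presses on something with over 40 N, if the wrist force passes 120 N, or if a joint passes its speed limit or range.

ROBOT

A 6-joint arm with a two-finger parallel gripper is mounted at the origin on the work surface. World frame = base frame: x ahead of the robot, y to its left, z up, the work surface at z = 0. Lengths are in mm, angles in rad, forces in N, time in s.
With the tool pointing down it reaches from about 275 to 825 mm from the base axis. Payload 5.2 kg.
Tool frame: the origin (TCP) lies on the centre line of the jaws, within the pads' length; the fingertips stand 22 mm ahead of it and the grasp point (between the pads) lies 3 mm ahead of it; z points along the fingers, y is the line along which they close (so a half turn about z gives the same grasp; the last joint's range is limited). The gripper opens to 93 mm and grips with 3 to 60 N. Pads are 15 mm wide; open, the fingers measure 128 mm over their backs; the gripper's body (75 mm by 188 mm) begins 65 mm behind the grasp point.
Start: joints at [1.142, 0.259, 1.535, -0, 1.348, -0.203], TCP at [123.114, 536.048, 217.553] pointing down, gripper open.
Joint ranges: [-3.14, 3.14], [-0.91, 2.08], [0.19, 2.58], [-1.22, 4.36], [0.22, 2.71], [-3.12, 3.12]. Speed limits (rad/s): [2.57, 2.57, 3.14, 3.14, 3.14, 3.14].

INTERFACE

Orientations are given as a 3x3 rotation matrix whose columns are the frame's x, y, z axes.
In Python, from plant import sensors, cams, arm gives the robot as it stands. The module is installed in compiled form; this text tells all that it offers.
- The arm moves only by the tool carry_out, never from a script. Its argument "rows" is a list that holds one entry, the list of rows, each a list of 4 numbers: the shift along the tool's x, y, z in units of 20 cm (1.0 is 20 cm), then the turn about the tool's z in units of 45 degrees (1.0 is 45 degrees). A call has 1 to 8 rows; each row is the pose to reach, as a shift and turn from the pose commanded when the call began, along the tool's axes at that moment; what a row does not reach only later rows make up. A row lasts 1/12 s, in which the tool goes at most 41.7 mm and 7.16 degrees, less where a joint would pass 70% of its speed; a pose out of reach is approached as far as the arm can. A call with a number of a shift or a turn outside -1 to 1 is refused whole. A call with a gripper value outside its range is refused whole. "hand" is the opening in per cent of the stroke, from 0 (shut) to 100 (fully open), set as the call begins (left out, the last holds). The fingers move at their own pace and stop on an object; "grip_force" is the grip in N (left out, the last holds). Time passes only in rows, so rows that repeat a pose let the fingers close. It gives the time, the measured TCP pose, the force, the opening and the grip force at its end, in the units of the state.
- sensors.state(): the state, without advancing time (a new reading comes with each control period).
- cams.grab_frame(name): name is "scene" or "top"; returns a dict with "pixels" (420x560x3 uint8, blue, green, red), "mtx" (3x3 intrinsics, pixels), "R" (3x3) and "t" (3): a world point X has camera coordinates R X + t. Camera axes: x right, y down, z forward; pixel columns grow to the right and rows downward; lengths in mm; the calibration is good to about 2 mm. A picture is of the moment at which its call begins. There is no depth.
- arm.finish_job(): hands the job in; it is judged then, once.
The state is a dict: "clock": time; "joint_pos": joint angles; "qd": joint speeds; "joint_efforts": joint torques, N m; "eef_pos": TCP position; "orientation": TCP orientation; "wrist_force": force on the tool from outside, world axes, zero at the start; "wrist_torque": the same for the moment, N m; "grip_width": finger opening in mm; "grasp_force": force on a finger pad.
Only numpy, scipy, OpenCV 4.12 (cv2) and the standard library are available. Lean on these libraries where they do the work, as an engineer would, in place of code of your own. Each camera call takes 0.05 s, during which the arm holds its last target. There are 200 camera calls.

## Working session

There is one attempt and no reset: what is moved stays moved. The work goes in short steps, Python scripts to look and compute and a tool call to move; the robot and the scene stay as the last step left them, time stands still between calls to the robot, and variables do not carry over. Pictures are saved under pics/ and viewed, at most 10 in all, crops included, and the job is handed in when it is done.

Besides the shell and the picture viewer there is one more tool, called as name(argument=value, ...) on one line, values as JSON. carry_out: Moves the arm, as the interface text tells. Its arguments: {"type":"object","properties":{"rows":{"type":"array","items":{"type":"array","items":{"type":"array","items":{"type":"number","minimum":-1,"maximum":1}}}},"hand":{"type":"number"},"grip_force":{"type":"number"}},"required":["rows"]}

```bash
mkdir -p pics; python3 - <<'E'
from plant import sensors,cams
import cv2,numpy as np
s=sensors.state();print({k:np.round(v,3).tolist() for k,v in s.items()})
for n in("scene","top"):
    f=cams.grab_frame(n);cv2.imwrite(f"pics/{n}0.png",f["pixels"]);np.savez(f"{n}0.npz",**f)
    print(n,np.round(f["mtx"],1).tolist(),np.round(f["R"],4).tolist(),np.round(f["t"],1).tolist())
E
```

```text
{'clock': 0.0, 'joint_pos': [1.142, 0.259, 1.536, -0.0, 1.348, -0.203], 'qd': [-0.0, 0.0, 0.001, -0.002, -0.001, -0.001], 'joint_efforts': [0.001, -43.732, -28.4, 0.072, 0.041, -0.0], 'eef_pos': [122.904, 535.558, 216.745], 'orientation': [[-0.975, 0.224, -0.001], [0.224, 0.975, -0.002], [0.0, -0.002, -1.0]], 'wrist_force': [0.316, 0.313, 0.632], 'wrist_torque': [-0.041, -0.018, 0.015], 'grasp_force': 0.0, 'grip_width': 92.659}
scene [[483.4, 0.0, 276.6], [0.0, 483.4, 212.7], [0.0, 0.0, 1.0]] [[0.4924, 0.8703, -0.0098], [0.6028, -0.3491, -0.7174], [-0.6279, 0.3473, -0.6965]] [-191.4, -256.3, 1514.6]
top [[450.6, 0.0, 281.6], [0.0, 450.6, 216.2], [0.0, 0.0, 1.0]] [[-0.014, -0.9999, 0.0014], [-0.9837, 0.0135, -0.1795], [0.1794, -0.0039, -0.9838]] [-33.1, 466.1, 1117.8]
```

View pics/scene0.png

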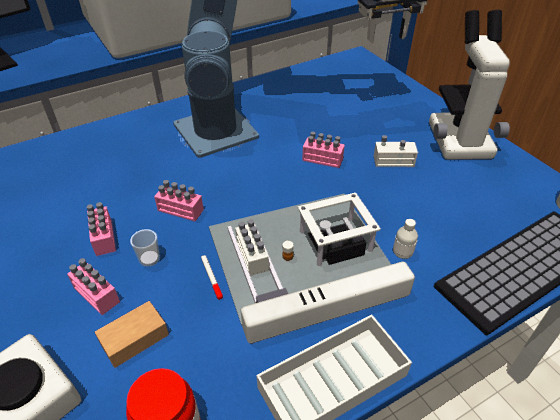

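View pics/top0.png

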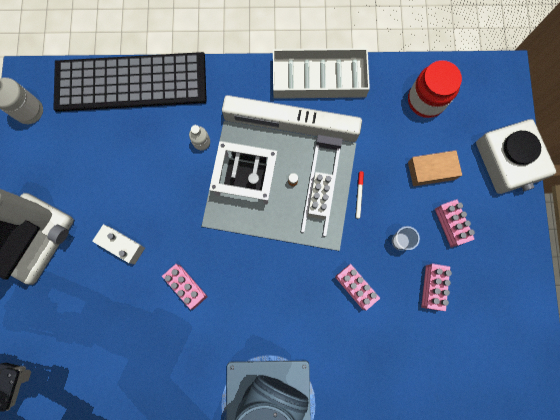

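The scene picture shows the white rack in its lane at (250,250), the guard at (340,225), the amber jar at (288,250) and the pen at (212,277). In the top picture the rack is at (320,195), the guard window at (244,170), and the round pad at about (254,178).

Rack candidates in the top picture:
- White eight-tube rack in the lane, (320,195): chosen.
- Spare white rack with two tubes, (118,243).
- Pink racks at (184,286), (358,287), (436,287) and (455,222).

Lever candidates are the round pad at (254,178) and the plain blade at about (232,165). I'll check both in a close crop.

```bash
python3 - <<'E'
import cv2,numpy as np
a=np.load("top0.npz")["pixels"][90:255,200:365];cv2.imwrite("pics/topc.png",cv2.resize(a,(594,594),fx=0,fy=0,interpolation=cv2.INTER_CUBIC))
b=np.load("scene0.npz")["pixels"][185:340,205:420];cv2.imwrite("pics/scc.png",cv2.resize(b,None,fx=3.6,fy=3.6,interpolation=cv2.INTER_CUBIC))
E
```

```text
(no output)
```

View pics/topc.png

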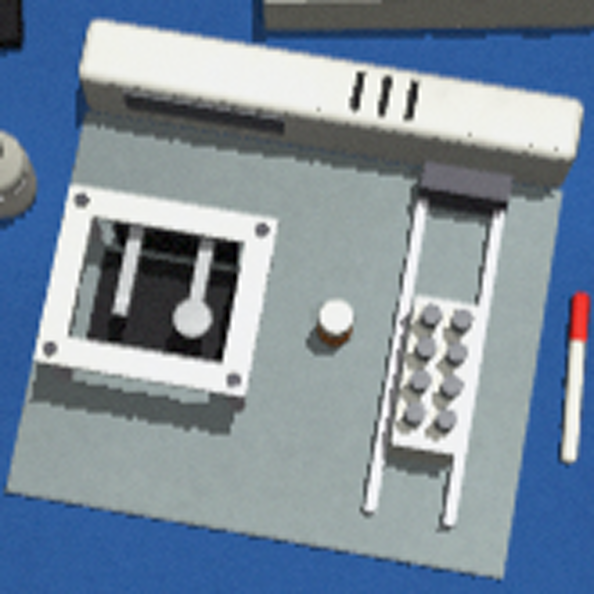

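View pics/scc.png

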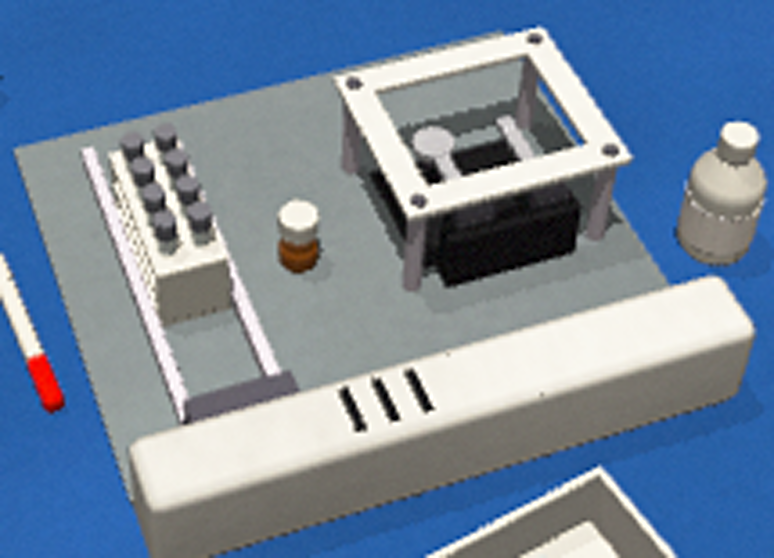

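The crop shows the round pad on the right-hand lever: crop (192,319) in top, (433,142) in scene. The plain blade is on the left. The rack's near top edge runs from (392,443) to (453,453). Next I'll fit the poses.

```bash
cat > fit.py <<'E'
import numpy as np
from scipy.optimize import least_squares
C={n:np.load(n+"0.npz") for n in("top","scene")}; O={"top":(200,90),"scene":(205,185)}
def pix(n,uv): return (np.array(uv)+.5)/3.6-.5+O[n]
def proj(n,X):
    c=C[n];p=c["mtx"]@(c["R"]@X+c["t"]);return p[:2]/p[2]
def tf(x,y,a,p): return np.array([x+np.cos(a)*p[0]-np.sin(a)*p[1],y+np.sin(a)*p[0]+np.cos(a)*p[1],p[2]])
# frame: S station, G guard, P pad; R rack (x along lane)
obs=[("S","top",(8,492),(-150,185,6)),("S","top",(503,577),(-150,-185,6)),("S","scene",(15,148),(-150,-185,6)),
("G","top",(70,186),(65,75,85)),("G","top",(277,218),(65,-75,85)),("G","top",(243,394),(-65,-75,85)),("G","top",(36,362),(-65,75,85)),
("G","scene",(335,73),(-65,-75,85)),("G","scene",(543,27),(-65,75,85)),("G","scene",(632,156),(65,75,85)),("G","scene",(412,216),(65,-75,85)),
("P","top",(192,319),(0,0,63)),("P","scene",(433,142),(0,0,63)),
("R","top",(392,443),(-55,23,56)),("R","top",(453,453),(-55,-23,56)),("R","scene",(160,288),(55,-23,56)),("R","scene",(227,260),(55,23,56))]
def res(v,full=False):
    sx,sy,a,gx,gy,px,py,rx=v;r=[]
    for f,n,uv,p in obs:
        if f=="S":X=tf(sx,sy,a,p)
        if f=="G":X=tf(gx,gy,a,p)
        if f=="P":X=np.array([px,py,p[2]])
        if f=="R":X=tf(sx,sy,a,(p[0]+rx,p[1]-110,p[2]))
        r.append(proj(n,X)-pix(n,uv))
    return np.array(r) if full else np.ravel(r)
s=least_squares(res,[500,0,-.1,500,50,500,50,-30],loss="soft_l1");v=s.x
print(np.round(v,3))
for o,e in zip(obs,res(v,1)):print(o[0],o[1],o[3],np.round(e,1))
sx,sy,a,gx,gy,px,py,rx=v
inv=lambda X,Y,x,y:(np.array([[np.cos(a),np.sin(a)],[-np.sin(a),np.cos(a)]])@[X-x,Y-y]).round(1)
print("pad in guard",inv(px,py,gx,gy),"guard in station",inv(gx,gy,sx,sy))
print("rack near face",tf(sx,sy,a,(rx-55,-110,0)),"home",tf(sx,sy,a,(10,-110,0)))
E
python3 fit.py
```

```text
[ 5.61209e+02 -3.61190e+01 -1.86000e-01  5.76764e+02  5.69350e+01
  5.62136e+02  3.21840e+01 -1.92850e+01]
S top (-150, 185, 6) [-0.8  0. ]
S top (-150, -185, 6) [0.1 0.3]
S scene (-150, -185, 6) [-0.3  0.8]
G top (65, 75, 85) [-0.5  0. ]
G top (65, -75, 85) [-0.1  0.7]
G top (-65, -75, 85) [0.3 1. ]
G top (-65, 75, 85) [-1.2 -0.1]
G scene (-65, -75, 85) [-0.1  1.5]
G scene (-65, 75, 85) [-0.1  0.2]
G scene (65, 75, 85) [0.3 0.7]
G scene (65, -75, 85) [-0.4  0.5]
P top (0, 0, 63) [ 0.1 -0.1]
P scene (0, 0, 63) [ 0.  -0.2]
R top (-55, 23, 56) [-0.2 -0.3]
R top (-55, -23, 56) [ 0.7 -0.1]
R scene (55, -23, 56) [-0.5 -2.2]
R scene (55, 23, 56) [0.9 0.3]
pad in guard [ -9.8 -27. ] guard in station [-1.9 94.3]
rack near face [ 467.89532508 -130.51589427    0.        ] home [ 550.73165766 -146.07445962    0.        ]
```

```bash
cat > go.py <<'E'
import sys,numpy as np
from plant import sensors
A=-0.186
def units(x,y,z):
    s=sensors.state();R=np.array(s["orientation"]);p=np.array(s["eef_pos"])
    d=R.T@(np.array([x,y,z])-p);cur=np.arctan2(-R[1,0],-R[0,0])
    print("t",round(float(s["clock"]),2),"pos",p.round(1),"yaw",round(cur,3),"F",np.round(s["wrist_force"],1),"grip",round(float(s["grip_width"]),1))
    print("mm",d.round(1),"units",(d/200).round(3),"turn",round(-(A-cur)/(np.pi/4),3))
if __name__=="__main__": units(*map(float,sys.argv[1:]))
E
python3 go.py 428.6 -123.1 217
```

```text
t 0.1 pos [122.9 535.6 216.8] yaw -0.226 F [0.5 0.2 0.3] grip 93.0
mm [-445.4 -573.5    0.6] units [-2.227 -2.868  0.003] turn -0.051
```

carry_out(rows=[[[-0.74,-0.96,0,0],[-0.74,-0.96,0,0],[-0.74,-0.96,0,0],[-0.74,-0.96,0,0],[-0.74,-0.96,0,0],[-0.74,-0.96,0,0],[-0.74,-0.96,0,0]]], hand=0, grip_force=20)

```text
clock: 0.68
eef_pos: [225.9, 311.2, 217.2]
orientation: [[-0.974, 0.229, 0.001], [0.229, 0.974, -0.003], [-0.001, -0.003, -1.0]]
wrist_force: [-0.2, 0.8, -0.4]
grip_width: 50.7
grasp_force: 0.0
```

carry_out(rows=[[[-0.74,-0.96,0,0],[-0.74,-0.96,0,0],[-0.74,-0.96,0,0],[-0.74,-0.96,0,0],[-0.74,-0.96,0,0],[-0.74,-0.96,0,0],[-0.74,-0.96,0,0]]])

```text
clock: 1.27
eef_pos: [328.3, 90.7, 217.7]
orientation: [[-0.973, 0.231, 0.002], [0.231, 0.973, -0.002], [-0.002, -0.002, -1.0]]
wrist_force: [-0.4, 1.1, 0.8]
grip_width: 4.2
grasp_force: 0.0
```

carry_out(rows=[[[-0.74,-0.95,0,-0.05],[-0.74,-0.95,0,-0.05],[-0.74,-0.95,0,-0.05],[-0.74,-0.95,0,-0.05],[-0.74,-0.95,0,-0.05],[-0.74,-0.95,0,-0.05],[-0.74,-0.95,0,-0.05],[-0.74,-0.95,0,-0.05]]])

```text
clock: 1.93
eef_pos: [427.7, -123.0, 216.8]
orientation: [[-0.982, 0.188, -0.002], [0.188, 0.982, 0.001], [0.002, 0.001, -1.0]]
wrist_force: [0.2, -0.0, -1.0]
grip_width: 0.9
grasp_force: 0.0
```

```bash
python3 go.py 428.6 -123.1 50
```

```text
t 1.93 pos [ 427.7 -123.   216.8] yaw -0.189 F [ 0.2 -0.  -1. ] grip 0.9
mm [-1.200e+00 -1.000e-01  1.668e+02] units [-0.006 -0.     0.834] turn -0.004
```

carry_out(rows=[[[0,0,0.835,0],[0,0,0.835,0],[0,0,0.835,0],[0,0,0.835,0],[0,0,0.835,0],[0,0,0.835,0]]])

```text
clock: 2.43
eef_pos: [425.3, -120.1, 49.5]
orientation: [[-0.983, 0.184, -0.005], [0.184, 0.983, 0.003], [0.006, 0.002, -1.0]]
wrist_force: [0.3, -0.5, 0.4]
grip_width: 0.3
grasp_force: 0.0
```

```bash
python3 go.py 543.3 -144.7 50; python3 -c "
from plant import cams;import cv2
cv2.imwrite('pics/s1.png',cv2.resize(cams.grab_frame('scene')['pixels'][120:320,160:420],None,fx=3,fy=3,interpolation=cv2.INTER_CUBIC))"
```

```text
t 2.43 pos [ 425.3 -120.1   49.5] yaw -0.185 F [ 0.3 -0.5  0.4] grip 0.3
mm [-120.5   -2.5   -1.2] units [-0.602 -0.012 -0.006] turn 0.001
```

View pics/s1.png

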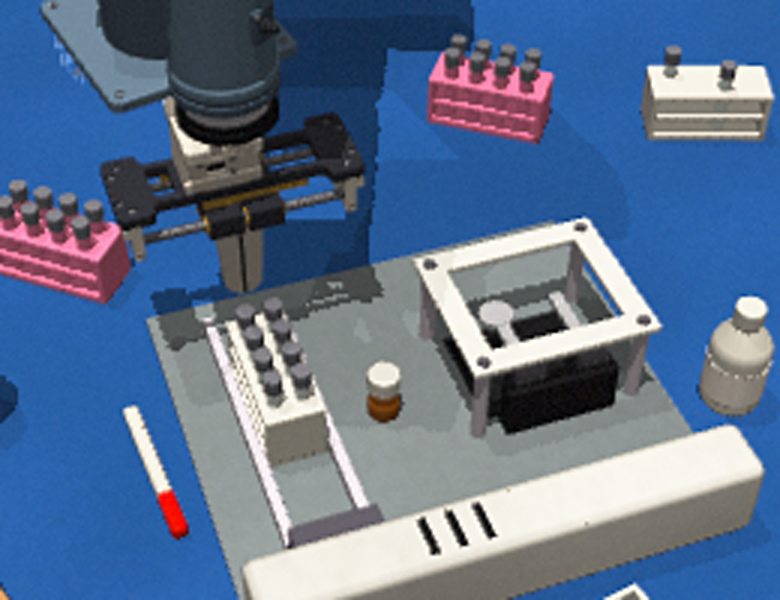

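The gripper, closed, stands behind the rack's near end, fingertips at (240,285). The rack, guard and jar are undisturbed. Now I push.

carry_out(rows=[[[-0.05,-0.012,0,0],[-0.1,-0.012,0,0],[-0.14,-0.012,0,0],[-0.18,-0.012,0,0],[-0.22,-0.012,0,0],[-0.26,-0.012,0,0],[-0.3,-0.012,0,0],[-0.33,-0.012,0,0]]])

```text
clock: 3.15
eef_pos: [492.5, -137.5, 50.5]
orientation: [[-0.983, 0.185, -0.0], [0.185, 0.983, 0.0], [0.0, 0.0, -1.0]]
wrist_force: [-3.9, 1.2, 2.9]
grip_width: 0.6
grasp_force: 2.1
```

carry_out(rows=[[[-0.04,0,0,0],[-0.08,0,0,0],[-0.12,0,0,0],[-0.16,0,0,0],[-0.19,0,0,0],[-0.22,0,0,0],[-0.235,0,0,0],[-0.25,0,0,0]]])

```text
clock: 3.82
eef_pos: [540.7, -146.6, 50.3]
orientation: [[-0.983, 0.185, -0.001], [0.185, 0.983, 0.0], [0.001, 0.0, -1.0]]
wrist_force: [-11.0, -0.5, 7.7]
grip_width: 0.6
grasp_force: 5.5
```

```bash
python3 go.py 543.3 -144.7 50
```

```text
t 3.82 pos [ 540.7 -146.6   50.3] yaw -0.186 F [-11.   -0.5   7.7] grip 0.6
mm [-2.2  2.3  0.3] units [-0.011  0.012  0.002] turn -0.0
```

carry_out(rows=[[[-0.005,0,0,0],[-0.01,0,0,0],[-0.01,0,0,0]]])

```text
clock: 4.07
eef_pos: [540.6, -146.5, 50.4]
orientation: [[-0.983, 0.185, -0.005], [0.185, 0.983, 0.001], [0.005, 0.0, -1.0]]
wrist_force: [-8.9, 0.7, 4.2]
grip_width: 0.4
grasp_force: 4.2
```

carry_out(rows=[[[-0.005,0,0,0],[-0.01,0,0,0],[-0.01,0,0,0]]])

```text
clock: 4.32
eef_pos: [540.7, -146.5, 50.3]
orientation: [[-0.983, 0.185, -0.008], [0.185, 0.983, 0.002], [0.008, 0.0, -1.0]]
wrist_force: [-14.8, 0.1, 9.5]
grip_width: 0.6
grasp_force: 6.9
```

carry_out(rows=[[[-0.01,0,0,0],[-0.02,0,0,0],[-0.025,0,0,0],[-0.025,0,0,0]]])

```text
clock: 4.65
eef_pos: [540.9, -146.5, 50.3]
orientation: [[-0.983, 0.184, -0.018], [0.184, 0.983, 0.004], [0.018, 0.001, -1.0]]
wrist_force: [-27.5, 1.5, 23.2]
grip_width: 0.4
grasp_force: 13.8
```

carry_out(rows=[[[0.1,0,0,0],[0.2,0,0,0],[0.25,0,0,0],[0.25,0,-0.2,0],[0.25,0,-0.4,0],[0.25,0,-0.6,0],[0.25,0,-0.6,0]]])

```text
clock: 5.23
eef_pos: [505.7, -141.5, 179.0]
orientation: [[-0.983, 0.185, 0.014], [0.185, 0.983, -0.007], [-0.015, -0.004, -1.0]]
wrist_force: [1.2, -0.5, 0.5]
grip_width: 0.6
grasp_force: 0.0
```

```bash
python3 go.py 562.5 34 165; python3 -c "
from plant import cams;import cv2
cv2.imwrite('pics/s2.png',cv2.resize(cams.grab_frame('scene')['pixels'][170:340,190:420],None,fx=3.4,fy=3.4,interpolation=cv2.INTER_CUBIC))"
```

```text
t 5.23 pos [ 505.7 -141.5  179. ] yaw -0.186 F [ 1.2 -0.5  0.5] grip 0.6
mm [-23.  183.   13.6] units [-0.115  0.915  0.068] turn -0.001
```

View pics/s2.png

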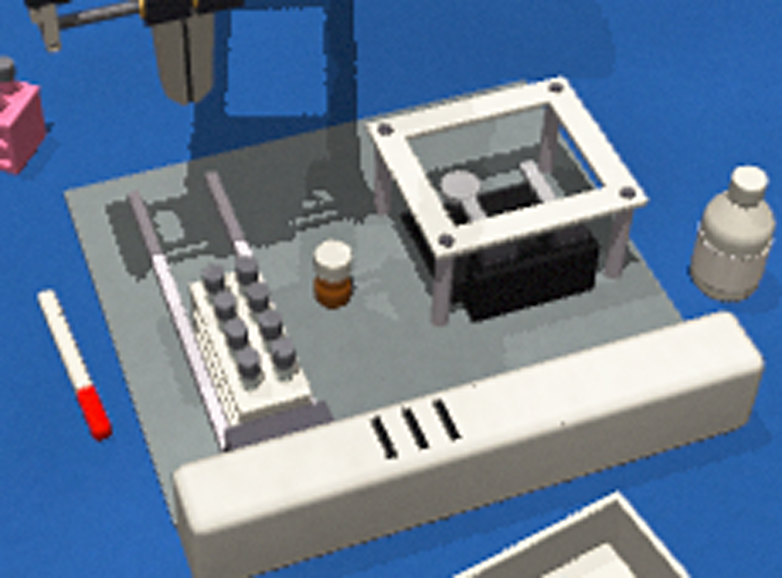

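The rack is flush against the end stop, its end at (270,410). The jar and pen are unmoved and both levers are up. Next I move above the pad.

carry_out(rows=[[[-0.115,0.915,0,0],[-0.115,0.915,0,0],[-0.115,0.915,0,0],[-0.115,0.915,0,0],[-0.115,0.915,0,0],[-0.115,0.915,0,0],[-0.115,0.915,0,0],[-0.115,0.915,0,0]]])

```text
clock: 5.95
eef_pos: [556.8, 35.9, 169.7]
orientation: [[-0.983, 0.185, -0.001], [0.185, 0.983, -0.0], [0.001, -0.001, -1.0]]
wrist_force: [-0.2, -0.1, 0.8]
grip_width: 0.4
grasp_force: 0.0
```

```bash
python3 go.py 562.5 33.8 110
```

```text
t 5.95 pos [556.8  35.9 169.7] yaw -0.186 F [-0.2 -0.1  0.8] grip 0.4
mm [-6.1 -1.  59.7] units [-0.03  -0.005  0.298] turn -0.0
```

carry_out(rows=[[[-0.03,-0.005,0,0],[-0.03,-0.005,0.1,0],[-0.03,-0.005,0.2,0],[-0.03,-0.005,0.27,0],[-0.03,-0.005,0.27,0],[-0.03,-0.005,0.27,0]]])

```text
clock: 6.45
eef_pos: [562.6, 33.1, 116.1]
orientation: [[-0.982, 0.187, -0.002], [0.187, 0.982, 0.0], [0.002, -0.0, -1.0]]
wrist_force: [0.1, -0.7, 0.3]
grip_width: 0.8
grasp_force: 0.0
```

```bash
python3 go.py 562.5 33.8 68; python3 -c "
from plant import cams;import cv2
cv2.imwrite('pics/s3.png',cv2.resize(cams.grab_frame('scene')['pixels'][150:300,240:440],None,fx=4,fy=4,interpolation=cv2.INTER_CUBIC))"
```

```text
t 6.45 pos [562.6  33.1 116.1] yaw -0.188 F [ 0.1 -0.7  0.3] grip 0.8
mm [ 0.1  0.7 48.1] units [0.001 0.004 0.24 ] turn -0.003
```

View pics/s3.png

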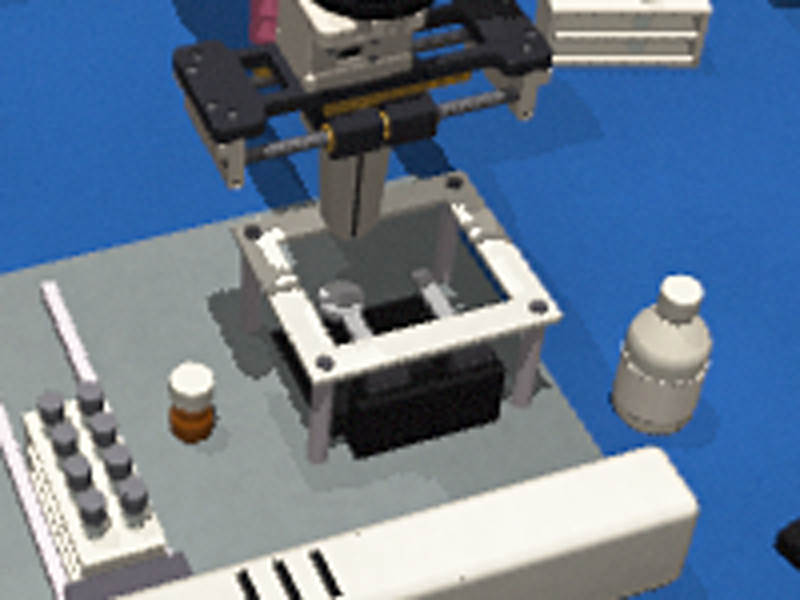

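```bash
python3 - <<'E'
import io,contextlib
with contextlib.redirect_stdout(io.StringIO()): from fit import *
for x in(-7.5,7.5):
  for y in(-17.5,17.5):
    p=proj("scene",tf(562.6,33.1,-.186,(x,y,94.)));print(x,y,((p-(240,150)+.5)*4-.5).round())
E
```

```text
-7.5 -17.5 [313. 257.]
-7.5 17.5 [369. 243.]
7.5 -17.5 [323. 275.]
7.5 17.5 [380. 261.]
```

```bash
python3 - <<'E'
import io,contextlib
with contextlib.redirect_stdout(io.StringIO()): from fit import *
for z in (27.5,49.5):
 for x in (-7.5,7.5):
  for y in(-17.5,17.5):
   p=proj("scene",tf(425.3,-120.1,-.186,(x,y,z)));print(z,x,y,((p-(160,120)+.5)*3-.5).round())
from plant import cams;import cv2
for n,(r0,c0) in dict(top=(110,190),scene=(180,300)).items():
    f=cams.grab_frame(n)["pixels"][r0:r0+80,c0:c0+80];cv2.imwrite(f"pics/{n}4.png",f);
    globals()[n]=cv2.resize(f,(400,400),interpolation=cv2.INTER_CUBIC)
cv2.imwrite("pics/c4.png",np.hstack([top,scene]))
for n,o in dict(top=(190,110),scene=(300,180)).items():
  for x in(-7.5,7.5):
   for y in(-17.5,17.5):
    print(n,x,y,((proj(n,tf(562.6,33.1,-.186,(x,y,94.)))-o+.5)*5-.5).round())
E
```

```text
27.5 -7.5 -17.5 [222. 305.]
27.5 -7.5 17.5 [263. 295.]
27.5 7.5 -17.5 [227. 318.]
27.5 7.5 17.5 [268. 307.]
49.5 -7.5 -17.5 [220. 286.]
49.5 -7.5 17.5 [261. 276.]
49.5 7.5 -17.5 [225. 298.]
49.5 7.5 17.5 [267. 288.]
top -7.5 -17.5 [344. 346.]
top -7.5 17.5 [275. 334.]
top 7.5 -17.5 [349. 317.]
top 7.5 17.5 [280. 305.]
scene -7.5 -17.5 [ 91. 172.]
scene -7.5 17.5 [162. 154.]
scene 7.5 -17.5 [104. 194.]
scene 7.5 17.5 [175. 176.]
```

View pics/c4.png

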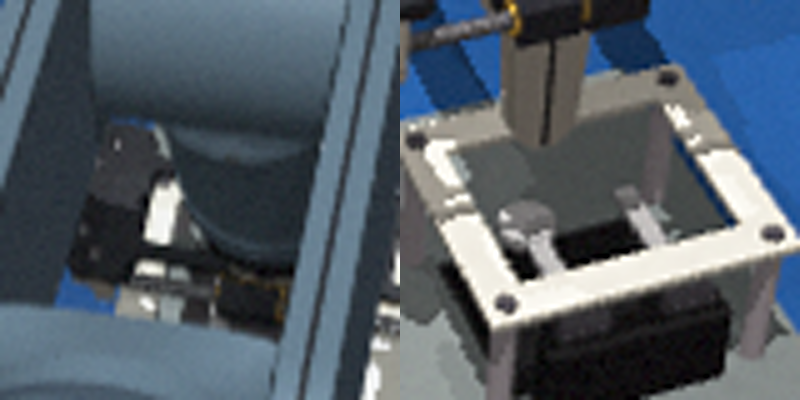

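The fingertip seam ends at (545,147) in the right half, directly above the pad at (525,215) as far as sideways position goes. It looks somewhat shorter than nominal, so I'll press by force in small steps.

carry_out(rows=[[[0,0.003,0.05,0],[0,0.003,0.09,0],[0,0.003,0.12,0],[0,0.003,0.12,0]]])

```text
clock: 6.93
eef_pos: [561.7, 35.2, 90.7]
orientation: [[-0.983, 0.185, -0.003], [0.185, 0.983, 0.0], [0.003, -0.0, -1.0]]
wrist_force: [-0.8, -0.1, 0.0]
grip_width: 0.4
grasp_force: 0.0
```

carry_out(rows=[[[0,0,0.015,0],[0,0,0.03,0],[0,0,0.04,0],[0,0,0.04,0]]])

```text
clock: 7.27
eef_pos: [562.7, 35.1, 84.1]
orientation: [[-0.983, 0.185, -0.001], [0.185, 0.983, 0.0], [0.001, -0.0, -1.0]]
wrist_force: [-0.2, -0.2, -0.8]
grip_width: 0.4
grasp_force: 0.0
```

carry_out(rows=[[[0,0,0.015,0],[0,0,0.03,0],[0,0,0.03,0]]])

```text
clock: 7.52
eef_pos: [562.6, 35.0, 78.0]
orientation: [[-0.983, 0.185, -0.001], [0.185, 0.983, 0.0], [0.001, -0.0, -1.0]]
wrist_force: [0.1, 0.2, 0.3]
grip_width: 0.7
grasp_force: 0.0
```

```bash
python3 - <<'E'
from plant import cams;import cv2,numpy as np
f=cams.grab_frame("scene")["pixels"][175:265,285:395]
cv2.imwrite("pics/s5.png",cv2.resize(f,(770,630)[:2] if 0 else (728,596),interpolation=cv2.INTER_CUBIC))
E
```

```text
(no output)
```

View pics/s5.png

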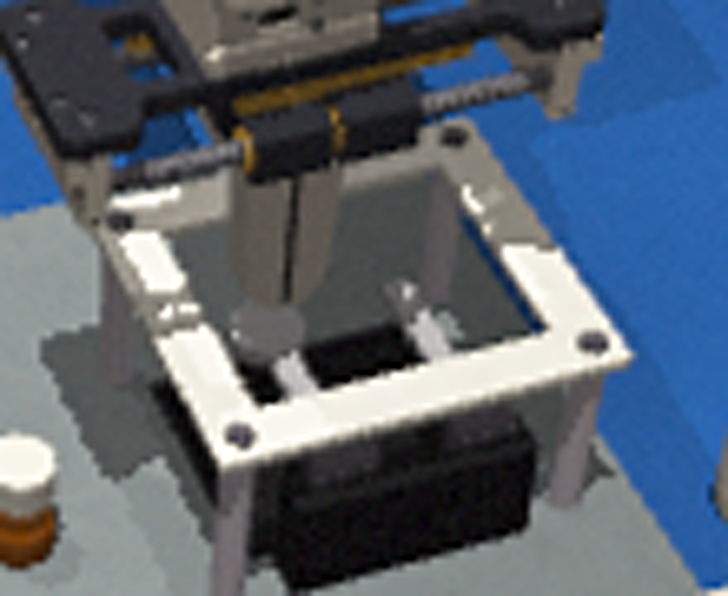

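The fingertip at (287,303) hovers just above the round pad at (267,328), inside the window. It is well clear of the plain blade at (405,290), and the gripper body is well above the guard. I continue down, shifting slightly right.

carry_out(rows=[[[0,-0.005,0.01,0],[0,-0.01,0.02,0],[0,-0.01,0.03,0],[0,-0.01,0.03,0]]])

```text
clock: 7.9
eef_pos: [562.3, 32.9, 72.1]
orientation: [[-0.983, 0.186, -0.001], [0.186, 0.983, 0.0], [0.001, -0.0, -1.0]]
wrist_force: [-0.8, 0.2, 0.5]
grip_width: 0.2
grasp_force: 0.0
```

carry_out(rows=[[[0,0,0.01,0],[0,0,0.02,0],[0,0,0.03,0],[0,0,0.03,0]]])

```text
clock: 8.23
eef_pos: [562.3, 33.1, 66.1]
orientation: [[-0.983, 0.185, -0.001], [0.185, 0.983, 0.0], [0.001, -0.0, -1.0]]
wrist_force: [0.1, 0.8, 0.3]
grip_width: 0.8
grasp_force: 0.0
```

carry_out(rows=[[[0,0,0.01,0],[0,0,0.02,0],[0,0,0.02,0]]])

```text
clock: 8.48
eef_pos: [562.3, 33.1, 62.1]
orientation: [[-0.983, 0.185, -0.001], [0.185, 0.983, 0.0], [0.001, -0.0, -1.0]]
wrist_force: [0.5, -0.3, -0.1]
grip_width: 0.6
grasp_force: 0.0
```

```bash
python3 - <<'E'
import io,contextlib
with contextlib.redirect_stdout(io.StringIO()): from fit import *
for z in (46,56,66,76,86): print(z,[proj("scene",tf(562.6,35,-.186,(x,0,float(z)))).round(1).tolist() for x in(-7.5,0,7.5)])
from plant import cams;import cv2
f=cams.grab_frame("scene")["pixels"];cv2.imwrite("pics/s6.png",f)
# text view of brightness: column strip over the finger seam and pad
g=cv2.cvtColor(f,cv2.COLOR_BGR2GRAY)
for v in range(212,236): print(v,g[v,312:352:1].tolist())
E
```

```text
46 [[324.4, 226.5], [325.6, 228.6], [326.9, 230.8]]
56 [[324.6, 223.5], [325.9, 225.7], [327.1, 227.8]]
66 [[324.9, 220.5], [326.1, 222.7], [327.4, 224.8]]
76 [[325.1, 217.5], [326.4, 219.6], [327.7, 221.8]]
86 [[325.4, 214.4], [326.7, 216.6], [328.0, 218.7]]
212 [84, 86, 87, 87, 86, 88, 88, 83, 81, 89, 87, 85, 89, 91, 90, 57, 47, 88, 88, 87, 90, 89, 81, 73, 76, 72, 73, 74, 74, 74, 70, 76, 73, 73, 73, 72, 75, 82, 85, 86]
213 [85, 85, 87, 89, 89, 89, 86, 83, 81, 88, 88, 87, 86, 87, 93, 46, 45, 88, 87, 90, 85, 89, 79, 76, 74, 73, 77, 73, 72, 73, 73, 75, 74, 74, 73, 74, 71, 82, 86, 89]
214 [84, 86, 89, 90, 87, 85, 88, 80, 83, 87, 88, 90, 88, 89, 90, 43, 58, 89, 87, 89, 88, 91, 76, 76, 73, 72, 73, 73, 76, 73, 73, 72, 73, 73, 74, 74, 73, 83, 85, 87]
215 [84, 84, 90, 87, 89, 90, 87, 83, 85, 88, 87, 88, 87, 89, 93, 41, 65, 88, 88, 87, 86, 91, 77, 72, 73, 73, 74, 76, 74, 73, 72, 72, 73, 73, 70, 75, 77, 81, 89, 88]
216 [137, 88, 88, 88, 89, 89, 84, 81, 83, 86, 90, 89, 89, 88, 92, 33, 62, 86, 88, 90, 88, 87, 74, 75, 74, 73, 76, 73, 74, 72, 73, 72, 72, 73, 74, 71, 79, 81, 87, 89]
217 [149, 88, 
[... 2686 characters left out ...]
, 191, 195, 188, 115, 33, 6, 3, 4, 0, 115, 122, 177, 236, 242, 240, 246, 244, 242, 241, 239, 238, 239, 239]
233 [187, 239, 242, 238, 240, 237, 237, 237, 244, 156, 43, 2, 5, 15, 20, 72, 139, 184, 190, 195, 187, 57, 48, 112, 179, 238, 243, 238, 240, 244, 243, 243, 242, 241, 240, 238, 238, 238, 238, 239]
234 [176, 245, 243, 239, 239, 237, 238, 236, 239, 238, 146, 45, 13, 10, 12, 38, 121, 181, 197, 217, 218, 232, 235, 240, 241, 244, 243, 241, 240, 239, 239, 240, 241, 240, 239, 237, 238, 238, 239, 240]
235 [88, 196, 244, 241, 238, 237, 237, 245, 246, 251, 254, 102, 0, 0, 0, 119, 161, 243, 236, 235, 235, 239, 241, 241, 241, 240, 240, 240, 240, 238, 238, 238, 238, 240, 239, 239, 239, 240, 242, 245]
```

The tip is now close to the pad, about level with the TCP. I continue down in small steps.

carry_out(rows=[[[0,0,0.01,0],[0,0,0.02,0],[0,0,0.02,0]]])

```text
clock: 8.78
eef_pos: [562.8, 33.1, 58.6]
orientation: [[-0.983, 0.185, 0.0], [0.185, 0.983, -0.0], [-0.0, 0.0, -1.0]]
wrist_force: [-0.3, 1.1, 1.6]
grip_width: 0.5
grasp_force: 0.7
```

carry_out(rows=[[[0,0,0.01,0],[0,0,0.02,0],[0,0,0.02,0]]])

```text
clock: 9.03
eef_pos: [562.8, 33.0, 54.5]
orientation: [[-0.983, 0.186, 0.001], [0.186, 0.983, -0.0], [-0.001, 0.0, -1.0]]
wrist_force: [-0.7, 0.1, 1.9]
grip_width: 0.3
grasp_force: 1.3
```

carry_out(rows=[[[0,0,0.01,0],[0,0,0.02,0],[0,0,0.025,0],[0,0,0.025,0]]])

```text
clock: 9.37
eef_pos: [563.1, 33.0, 49.5]
orientation: [[-0.983, 0.185, 0.001], [0.185, 0.983, -0.0], [-0.001, 0.0, -1.0]]
wrist_force: [1.5, -0.5, 2.1]
grip_width: 0.5
grasp_force: 1.2
```

carry_out(rows=[[[0,0,0.01,0],[0,0,0.015,0],[0,0,0.015,0]]])

```text
clock: 9.62
eef_pos: [563.1, 33.0, 46.6]
orientation: [[-0.983, 0.185, 0.001], [0.185, 0.983, -0.0], [-0.001, 0.0, -1.0]]
wrist_force: [1.6, -0.1, 3.7]
grip_width: 0.4
grasp_force: 1.4
```

carry_out(rows=[[[0,0,0.01,0],[0,0,0.015,0],[0,0,0.015,0]]])

```text
clock: 9.87
eef_pos: [563.3, 32.9, 44.5]
orientation: [[-0.983, 0.185, 0.002], [0.185, 0.983, -0.0], [-0.002, -0.0, -1.0]]
wrist_force: [-0.9, -0.2, 10.8]
grip_width: 0.1
grasp_force: 5.0
```

Force is rising, so the lever is at its stop. I press a bit more, then withdraw straight up.

carry_out(rows=[[[0,0,0.01,0],[0,0,0.015,0],[0,0,0.015,0],[0,0,0.015,0]]])

```text
clock: 10.2
eef_pos: [563.6, 32.9, 43.8]
orientation: [[-0.983, 0.185, 0.003], [0.185, 0.983, -0.001], [-0.003, -0.0, -1.0]]
wrist_force: [-5.1, -0.2, 26.8]
grip_width: 0.6
grasp_force: 13.5
```

carry_out(rows=[[[0,0,-0.1,0],[0,0,-0.25,0],[0,0,-0.4,0],[0,0,-0.6,0],[0,0,-0.75,0],[0,0,-0.75,0],[0,0,-0.75,0]]])

```text
clock: 10.78
eef_pos: [562.7, 33.1, 191.6]
orientation: [[-0.983, 0.185, 0.002], [0.185, 0.983, -0.0], [-0.002, 0.0, -1.0]]
wrist_force: [-0.1, 0.3, -1.6]
grip_width: 0.4
grasp_force: 0.0
```

carry_out(rows=[[[0.8,0,0,0],[0.8,0,0,0],[0.8,0,0,0],[0.8,0,0,0],[0.8,0,0,0],[0.8,0,0,0],[0.8,0,0,0]]])

```text
clock: 11.37
eef_pos: [405.1, 62.7, 189.6]
orientation: [[-0.983, 0.185, -0.001], [0.185, 0.983, 0.0], [0.001, -0.0, -1.0]]
wrist_force: [0.2, -0.6, 0.1]
grip_width: 0.6
grasp_force: 0.0
```

```bash
python3 go.py 562.5 33.8 68; python3 -c "
from plant import cams;import cv2
cv2.imwrite('pics/s7.png',cv2.resize(cams.grab_frame('scene')['pixels'][185:340,205:420],None,fx=3.6,fy=3.6,interpolation=cv2.INTER_CUBIC))"
```

```text
t 11.37 pos [405.1  62.7 189.6] yaw -0.186 F [ 0.2 -0.6  0.1] grip 0.6
mm [-160.2    0.8  121.4] units [-0.801  0.004  0.607] turn -0.001
```

View pics/s7.png

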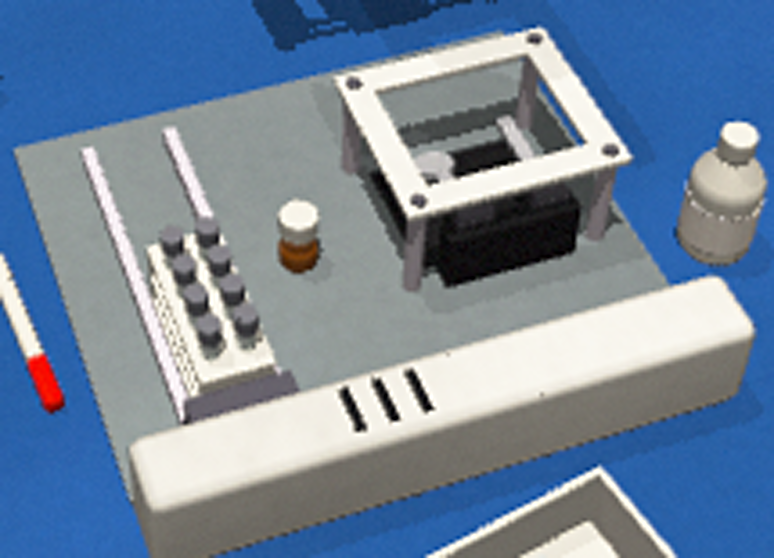

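The pad has dropped from v=142 to about 165 at (433,165), so the lever is down. The plain blade is still up at (507,125), and the rack is flush at the stop near (235,375). The jar, pen, bottle and guard are unmoved, and the arm is clear.

```bash
python3 -c "
from plant import arm;print(arm.finish_job())"
```

```text
the job is handed in; nothing more can be done
None
```

I pushed the rack home against the end stop, pressed the round-padded lever down to its stop, drew the arm back clear and handed the job in; no verdict came back, but the last picture shows everything in place.

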